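# Assemble the dough roller on its stand

### The job

Put the dough roller together on its stand: thread the long barrel onto the axle first, then the guide disc, letting go of each on the axle. Then start the end cap on the axle, open mouth first, and let go of it while it hangs on the axle clearly short of home. Finally push the cap's closed end with the fingers until cap, disc and barrel sit tight against the fixed disc with no gaps; leave the mug, the jar and the flat tin where they are.

Things in the scene. Friction and masses are not known exactly. Their poses are not given: they have to be found in the camera images.
- axle_root (a point): Point on the axle's axis at the outer face of the fixed guide disc, 85 mm above the worktop; x points outward along the level axle, z up. From here the bare steel axle stands out: diameter 18 mm, 128 mm long, the last 8 mm tapering to diameter 10. Home places along x: barrel centre 30 mm, disc centre 70 mm, cap mouth 80 mm.
- axle_tip (a point): Free end of the axle, on its axis, 128 mm out from axle_root; same axes.
- stand: Fixed roller stand, origin on the worktop under the middle of its wooden base (180 x 110 x 20 mm), 35 mm outward of axle_root; x the way the axle points. Behind axle_root come the fixed guide disc (diameter 78, 20 mm thick) and a wooden cheek with a rounded top (84 mm wide, 127 mm high).
- barrel_mid (a point): Centre of the loose wooden barrel: a plain tube, diameter 54, 60 mm long, 0.12 kg, with a through bore of diameter 22 along its own x (both ends alike). At the start it lies on the rack, its x axis along the rack.
- disc_mid (a point): Centre of the loose wooden guide disc: diameter 78, 20 mm thick, 0.08 kg, with a through bore of diameter 22 along its own x (both faces alike). At the start it stands on edge across the rack's rails, bore along the rack, held by nothing else, and topples if knocked.
- cap_mid (a point): Centre of the loose wooden end cap: a knob of diameter 48, 64 mm long along its own x, 0.07 kg. +x points to its open mouth, at the start towards the rack's +x. The other end, 32 mm back from the centre, is closed and rounded down to a flat of diameter 34. It lies on the rack at the start.
- cap_mouth (a point): Centre of the cap's open mouth, on its axis, 32 mm from cap_mid; same axes. A blind socket of diameter 22, 50 mm deep, starts here. With 32 mm or more of the axle inside, the cap hangs there by itself.
- rack: Fixed parts rack, origin on the worktop under its centre, x along its length (304 mm; 84 mm wide; wooden ends 42 mm high). Two steel rails of diameter 12 run along it at y = +-20 mm, centres 30 mm up. Barrel, disc and cap lie on them in any order, 88 mm apart, axes along the rack, at heights 56 (barrel), 70 (disc) and 52 mm (cap).
- mug: Dotted mug, 82 x 117 x 91 mm, bystander, origin under its base.
- jar: Squat glass jar with a screw lid, 65 x 65 x 100 mm, bystander, origin under its base.
- fish_tin: Flat tin, 63 x 105 x 26 mm, bystander, origin under its base.
Not all that is in view belongs to the job. What is shaped like the part that bears barrel_mid but purple or yellow is not meant.

How it is judged:
By the outcome, as a careful person would: the job done as asked, in the order asked, and still so for the second after the job is handed in, with the robot touching nothing.
It also fails if it takes over 72 s, if anything falls off the work surface, if the arm or the gripper's body presses on something with over 40 N, if the wrist force passes 120 N, or if a joint passes its speed limit or range.

### The arm

A 6-joint arm with a two-finger parallel gripper is mounted at the origin on a cart in front of the work surface, level with it; the furniture and walls round the work are solid. World frame = base frame: x ahead of the robot, y to its left, z up, the work surface at z = 0. Lengths are in mm, angles in degrees, forces in N, time in s.
With the tool pointing down it reaches from about 350 to 850 mm from the base axis. Payload 8.1 kg.
Tool frame: the origin (TCP) lies at the centre of the arm's flange, where the gripper is bolted on; the fingertips stand 173 mm ahead of it and the grasp point (between the pads) lies 155 mm ahead of it; z points along the fingers, y is the line along which they close (so a half turn about z gives the same grasp; the last joint's range is limited). The gripper opens to 85 mm and grips with 20 to 120 N. Pads are 22 mm wide; open, the fingers measure 114 mm over their backs; the gripper's body (76 mm by 85 mm) begins 54 mm behind the grasp point. The pads swing forward as they close: fully open they stand 13 mm farther back than shut.
Start: joints at [-82.185, 7.471, 85.268, -0, 87.261, -4.893], TCP at [132.012, -585.303, 404.692] pointing down, gripper open.
Joint ranges: [-169.43, 169.43], [-51.17, 129.36], [1.28, 143.12], [-76.62, 256.62], [0, 156.53], [-152.29, 152.29]. Speed limits (degrees/s): [136.94, 136.94, 159.86, 180, 180, 180].

### API

Orientations are given as [roll, pitch, yaw] about the fixed x, y, z axes, in that order (R = Rz(yaw) Ry(pitch) Rx(roll)).
In Python, from bench import * gives the robot as it stands.
- The arm moves only by the shell command python3 -m jog 'ROWS' [FORCE]. ROWS is text: rows parted by semicolons, each of 7 numbers parted by spaces: the shift along the tool's x, y, z scaled (see below), then the turn, a rotation vector about the tool's x, y, z scaled (see below), then the closure, from -1 (fully open) to 1 (shut). In form: tx ty tz wx wy wz hand; .... A call has 1 to 5 rows; each row shifts and turns the commanded pose from where the row before left it, along the tool's axes as they then stand; what a row does not reach is not made up. The controller multiplies each number of a shift by 0.1 m and each number of a turn by 60 degrees. A row lasts 1/8 s, in which the tool goes at most 62.5 mm and 10.7 degrees, less where a joint would pass 70% of its speed; a pose out of reach is approached as far as the arm can. A call with a number of a shift or a turn outside -1 to 1 is refused whole. A call with a gripper value outside its range is refused whole. The fingers move at their own pace and stop on an object; FORCE is the grip in N (left out, the last holds). Time passes only in rows, so rows that do not move let the fingers close. It gives the time, the measured TCP pose, the force, the opening and the grip force at its end, in the units of the state.
- sense(): the state, without advancing time (a new reading comes with each control period).
- snapshot(name): name is "side" or "top"; returns a dict with "img" (480x640x3 uint8, red, green, blue), "fx", "fy", "cx", "cy" (pixels), "extrinsics" (4x4, takes a point from camera to world coordinates). Camera axes: x right, y down, z forward; pixel columns grow to the right and rows downward; lengths in mm; the calibration is good to about 2 mm. A picture is of the moment at which its call begins. There is no depth.
- hand_in(): hands the job in; it is judged then, once.
The state is a dict: "time": time; "joint_pos": joint angles; "qd": joint speeds; "joint_efforts": joint torques, N m; "tool_pos": TCP position; "tcp_rot": TCP orientation; "ft_force": force on the tool from outside, world axes, zero at the start; "wrist_torque": the same for the moment, N m; "finger_gap": finger opening in mm; "grip_force": force on a finger pad.
Only numpy, scipy, OpenCV 4.12 (cv2) and the standard library are available. Lean on these libraries where they do the work, as an engineer would, in place of code of your own. Each camera call takes 0.05 s, during which the arm holds its last target. There are 200 camera calls.

## Working session

There is one attempt and no reset: what is moved stays moved. The work goes in short steps, Python scripts to look and compute and a shell command to move; the robot and the scene stay as the last step left them, time stands still between calls to the robot, and variables do not carry over. Pictures are saved under pics/ and viewed, at most 10 in all, crops included, and the job is handed in when it is done.

```bash
ls; mkdir -p pics; python3 - <<'E'
from bench import *
import cv2
print(sense())
for n in("side","top"):
    s=snapshot(n); cv2.imwrite(f"pics/{n}0.png",s["img"][:,:,::-1]); print(n,s["fx"],s["fy"],s["cx"],s["cy"]); print(s["extrinsics"])
E
```

```text
pics
{'time': 0.0, 'joint_pos': array([-8.21856791e+01,  7.51436050e+00,  8.53295856e+01, -1.55975083e-03,
        8.72600370e+01, -4.89181375e+00]), 'qd': array([-0.03990932,  0.03955432,  0.00189045, -0.05415843,  0.0390878 ,
        0.02446056]), 'joint_efforts': array([-2.15519399e-04, -5.69409370e+01, -5.00550413e+01, -2.38590437e-04,
        1.50835735e-02, -2.23425741e-05]), 'tool_pos': array([ 131.96878229, -585.0738196 ,  403.64898732]), 'tcp_rot': array([-1.79896263e+02, -7.31494902e-03,  1.27062040e+01]), 'ft_force': array([ 0.14082905, -0.21447717,  0.15911455]), 'wrist_torque': array([-0.00878898, -0.01303036, -0.03790515]), 'grip_force': 0.0, 'finger_gap': 84.9417518252584}
side 594.8468692103039 594.8468692103039 326.60213123811656 235.14515631511608
[[ 9.26980976e-01 -1.61705450e-01  3.38463613e-01  1.90878261e+02]
 [-3.74016897e-01 -3.29667114e-01  8.66851172e-01 -1.03493502e+03]
 [-2.85942365e-02 -9.30145656e-01 -3.66075714e-01  4.66997689e+02]
 [ 0.00000000e+00  0.00000000e+00  0.00000000e+00  1.00000000e+00]]
top 533.3708115246018 533.3708115246018 322.1599971085106 240.81013535568806
[[-8.06583623e-02 -9.76914592e-01  1.97818373e-01  3.42044542e+02]
 [-9.96727083e-01  8.01314613e-02 -1.06804049e-02 -1.05572437e+02]
 [-5.41763188e-03 -1.98032394e-01 -9.80180504e-01  1.03632280e+03]
 [ 0.00000000e+00  0.00000000e+00  0.00000000e+00  1.00000000e+00]]
```

View pics/side0.png

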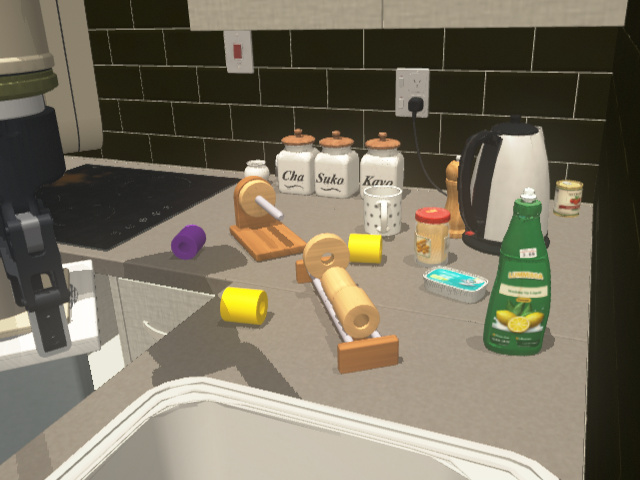

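View pics/top0.png

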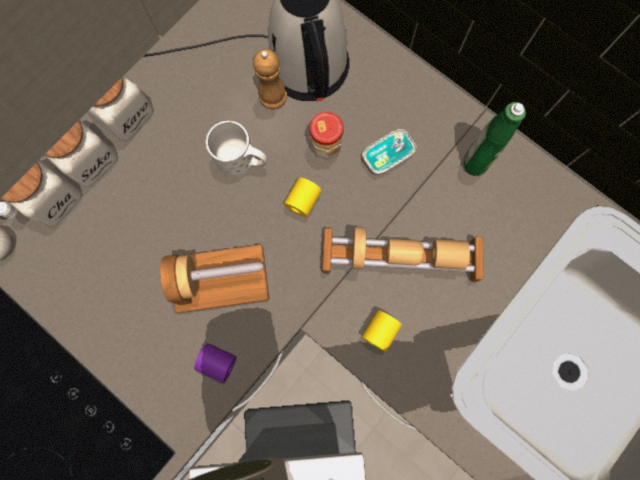

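The side view shows the rack running from (305,270) to (368,355), with the disc at (326,257) and the barrel at the near end (360,318). The stand's axle runs from (258,200) to (281,213). In the top view the stand is at (220,275), the disc at (359,249), the cap at (405,251), and the barrel at (452,254).

```bash
python3 - <<'E'
import cv2,numpy as np
t=cv2.imread("pics/top0.png");s=cv2.imread("pics/side0.png")
a=cv2.resize(t[220:290,310:495],(800,303),interpolation=cv2.INTER_CUBIC)
b=cv2.resize(t[235:320,155:275],(396,280),interpolation=cv2.INTER_CUBIC)
c=cv2.resize(s[225:375,290:410],(400,280)[::1],interpolation=cv2.INTER_CUBIC)
cv2.imwrite("pics/z0.png",np.vstack([a,np.hstack([b,c[:, :400],np.zeros((280,4,3),np.uint8)])]))
E
```

```text
(no output)
```

View pics/z0.png

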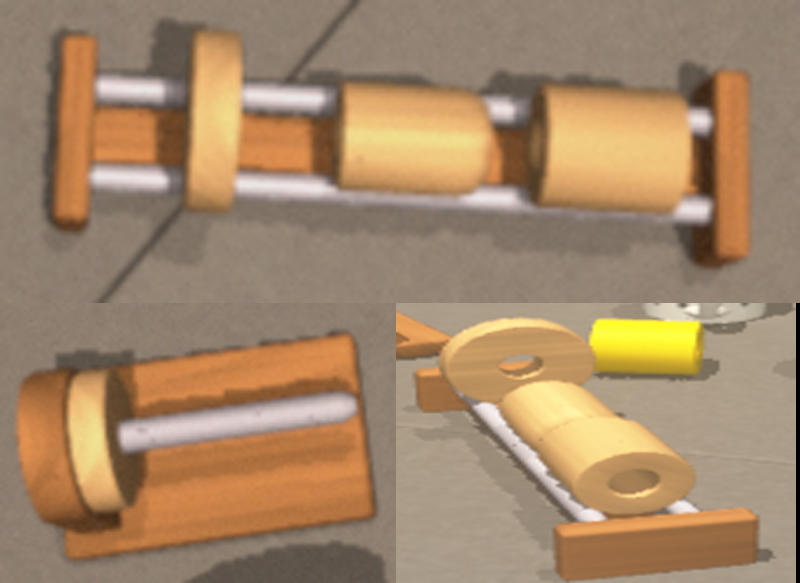

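The zoom shows the rack order from image left to right: disc, cap, barrel. The cap's mouth points left (world +y), so rack +x is roughly +y. The stand's axle points to image right (world −y), so nothing needs turning end for end.

```bash
cat > h.py <<'E'
from bench import *
import cv2,numpy as np
def ray(s,p):
    E=np.array(s["extrinsics"]);d=E[:3,:3]@np.array([(p[0]-s["cx"])/s["fx"],(p[1]-s["cy"])/s["fy"],1.]);return E[:3,3],d/np.linalg.norm(d)
def plane(s,p,z):
    o,d=ray(s,p);return o+d*(z-o[2])/d[2]
def proj(s,P):
    E=np.array(s["extrinsics"]);c=E[:3,:3].T@(np.array(P,float)-E[:3,3]);return np.array([s["fx"]*c[0]/c[2]+s["cx"],s["fy"]*c[1]/c[2]+s["cy"]])
def blobs(mask,roi,amin=60):
    m=np.zeros_like(mask);x0,y0,x1,y1=roi;m[y0:y1,x0:x1]=mask[y0:y1,x0:x1]
    cs,_=cv2.findContours(m,cv2.RETR_EXTERNAL,cv2.CHAIN_APPROX_NONE);return [c for c in cs if cv2.contourArea(c)>amin]
E
python3 - <<'E'
from h import *
np.set_printoptions(precision=1,suppress=True)
t=snapshot("top");s=snapshot("side")
hsv=cv2.cvtColor(t["img"],cv2.COLOR_RGB2HSV)
wood=((hsv[...,0]>5)&(hsv[...,0]<30)&(hsv[...,1]>95)&(hsv[...,2]>110)).astype(np.uint8)
light=(wood&(t["img"][...,1]>130)).astype(np.uint8)
for n,m,r in(("light",light,(310,215,500,295)),("light",light,(155,235,275,320))):
    for c in blobs(m,r,80):
        q=cv2.minAreaRect(c);print(n,q, cv2.contourArea(c))
# rack ends (crop picks)
f=lambda u,v:(310+u*185/800,220+v*70/303)
A=plane(t,f(79,125),42);B=plane(t,f(734,163),42);print("rack ends",A,B,np.linalg.norm(A-B))
for nm,im,roi in(("top",t,(183,255,270,290)),("side",s,(253,190,290,222))):
    h=cv2.cvtColor(im["img"],cv2.COLOR_RGB2HSV)
    m=((h[...,1]<55)&(h[...,2]>125)).astype(np.uint8)
    cs=sorted(blobs(m,roi,30),key=cv2.contourArea)
    c=cs[-1][:,0,:].astype(float);print(nm,len(cs),cv2.minAreaRect(cs[-1]))
    x0,y0,x1,y1=roi
    mm=np.zeros_like(m);cv2.drawContours(mm,[cs[-1]],-1,1,-1)
    xs=[x for x in range(x0,x1) if mm[:,x].any()];mid=[np.mean(np.nonzero(mm[:,x])[0]) for x in xs]
    print("xs",xs[0],xs[-1],"ht",[int(mm[:,x].sum()) for x in xs][::4])
    k=slice(5,-6);pf=np.polyfit(xs[k],mid[k],1);print("line",pf)
    for x in(xs[0],xs[-1]):print(" pt",x,np.polyval(pf,x),plane(im,(x,np.polyval(pf,x)),85))
E
```

```text
light ((452.8274230957031, 254.41624450683594), (33.486114501953125, 25.363948822021484), 4.085616588592529) 751.5
light ((406.733642578125, 251.93032836914062), (35.852149963378906, 22.543399810791016), 5.19442892074585) 706.5
light ((367.0, 247.5), (37.0, 26.0), 90.0) 490.0
light ((232.11000061035156, 291.2699890136719), (9.616652488708496, 65.47808837890625), 81.8698959350586) 308.0
light ((164.5, 277.0), (16.0, 9.0), 90.0) 88.5
light ((181.8000030517578, 276.4000549316406), (38.94690704345703, 12.651541709899902), 82.87498474121094) 381.0
light ((228.44219970703125, 255.124267578125), (11.32826042175293, 64.85238647460938), 81.25383758544922) 425.0
rack ends [ 526.2 -126.7   42. ] [ 486.1 -410.1   42. ] 286.2522231178748
top 2 ((226.48785400390625, 270.4107971191406), (9.322811126708984, 72.10541534423828), 82.23483276367188)
xs 191 262 ht [6, 10, 9, 9, 9, 9, 9, 9, 9, 9, 9, 9, 9, 9, 9, 9, 9, 8]
line [ -0.1 301.9]
 pt 191 275.2215758857746 [490.4 124.3  85. ]
 pt 262 265.29434161819137 [498.   -4.1  85. ]
side 1 ((272.0, 205.5), (31.0, 34.0), 90.0)
xs 255 289 ht [2, 9, 11, 11, 11, 16, 30, 32, 32]
line [  0.2 165.1]
 pt 255 203.32266136607626 [478.4  99.9  85. ]
 pt 289 208.4248171631777 [531.   37.4  85. ]
```

```bash
cat >> h.py <<'E'
from scipy.spatial.transform import Rotation as Ro
def plan(pos,yaw,n,hand,start=None):
    "print n equal rows from the measured (or given) pose to pos, tool straight down at yaw"
    st=sense();p=np.array(st["tool_pos"] if start is None else start[0],float)
    y=st["tcp_rot"][2] if start is None else start[1]
    dy=(yaw-y+180)%360-180;d=(np.array(pos,float)-p)/n
    rows=[]
    for i in range(n):
        T=Ro.from_euler("xyz",[180,0,y+dy*i/n],degrees=True).as_matrix().T@d/100
        rows.append("%.3f %.3f %.3f 0 0 %.3f %g"%(*T,-dy/n/60,hand))
    print("step mm %.1f deg %.1f"%(np.linalg.norm(d),dy/n))
    for i in range(0,n,5):print("; ".join(rows[i:i+5]))
E
python3 - <<'E'
from h import *
t=snapshot("top")
u=np.array([np.cos(np.radians(81.8)),np.sin(np.radians(81.8))])
for px,z in(((452.8,254.4),62),((406.7,252),58)):
    P=plane(t,px,z);d=P[:2]-[506.2,-268.4];print(P,d@u,d@[u[1],-u[0]])
for k,z in((-88,56),(0,52),(88,70)):
    print(proj(t,[506.2+k*u[0],-268.4+k*u[1],z]))
plan([493.7,-355.5,290],81.8,8,-1)
E
```

```text
[ 493.31715093 -355.20869895   62.        ] -87.75865388211821 -0.3697056326822518
[ 505.43571119 -271.38974678   58.        ] -3.068189999027105 -0.3300505012106188
[452.17680646 254.77008211]
[404.58570465 252.29643643]
[358.22415042 247.68397626]
step mm 55.4 deg 8.6
0.504 -0.181 0.143 0 0 -0.144 -1; 0.526 -0.103 0.143 0 0 -0.144 -1; 0.535 -0.023 0.143 0 0 -0.144 -1; 0.532 0.058 0.143 0 0 -0.144 -1; 0.518 0.137 0.143 0 0 -0.144 -1
0.491 0.213 0.143 0 0 -0.144 -1; 0.454 0.285 0.143 0 0 -0.144 -1; 0.406 0.350 0.143 0 0 -0.144 -1
```

Everything agrees with the given geometry, so I'll go to the barrel.

```bash
python3 -m jog '0.5 -0.18 0.14 0 0 -0.144 -1; 0.53 -0.1 0.14 0 0 -0.144 -1; 0.53 -0.02 0.14 0 0 -0.144 -1; 0.53 0.06 0.14 0 0 -0.144 -1; 0.52 0.14 0.14 0 0 -0.144 -1'
python3 -m jog '0.49 0.21 0.14 0 0 -0.144 -1; 0.45 0.28 0.14 0 0 -0.144 -1; 0.41 0.35 0.14 0 0 -0.144 -1; 0 0 0 0 0 0 -1; 0 0 0 0 0 0 -1' 40
python3 - <<'E'
from h import *
plan([493.5,-355.3,210],81.8,3,-1)
E
```

```text
time: 0.88
tool_pos: [359.4, -441.7, 334.3]
tcp_rot: [180.0, 0.0, 56.2]
ft_force: [0.7, -1.3, 0.0]
finger_gap: 85.4
grip_force: 0.0
time: 1.5
tool_pos: [492.9, -356.3, 292.5]
tcp_rot: [-180.0, 0.0, 81.8]
ft_force: [0.1, -0.3, 0.1]
finger_gap: 85.4
grip_force: 0.0
step mm 27.5 deg -0.0
0.003 0.001 0.275 0 0 0.000 -1; 0.003 0.001 0.275 0 0 0.000 -1; 0.003 0.001 0.275 0 0 0.000 -1
```

```bash
python3 -m jog '0.01 0 0.28 0 0 0 -1; 0 0 0.28 0 0 0 -1; 0 0 0.27 0 0 0 -1; 0 0 0 0 0 0 0.3; 0 0 0 0 0 0 0.6' 40
python3 -m jog '0 0 0 0 0 0 0.6; 0 0 0 0 0 0 0.6; 0 0 0 0 0 0 0.6' 40
python3 -m jog '0 0 -0.2 0 0 0 0.6; 0 0 -0.4 0 0 0 0.6; 0 0 -0.4 0 0 0 0.6;0 0 0 0 0 0 0.6'
python3 - <<'E'
from h import *
s=snapshot("side");cv2.imwrite("pics/g1.png",cv2.resize(s["img"][150:400,180:460,::-1],None,fx=2,fy=2))
E
```

```text
time: 2.12
tool_pos: [494.9, -356.7, 213.1]
tcp_rot: [179.5, 0.1, 81.7]
ft_force: [1.6, 0.2, 0.9]
finger_gap: 53.4
grip_force: 42.2
time: 2.5
tool_pos: [494.5, -356.7, 213.2]
tcp_rot: [179.7, 0.2, 81.8]
ft_force: [5.9, -0.9, 2.7]
finger_gap: 53.7
grip_force: 42.4
time: 3.0
tool_pos: [494.1, -356.8, 316.6]
tcp_rot: [179.5, 0.3, 81.8]
ft_force: [0.3, -0.9, -1.2]
finger_gap: 53.3
grip_force: 42.5
```

View pics/g1.png

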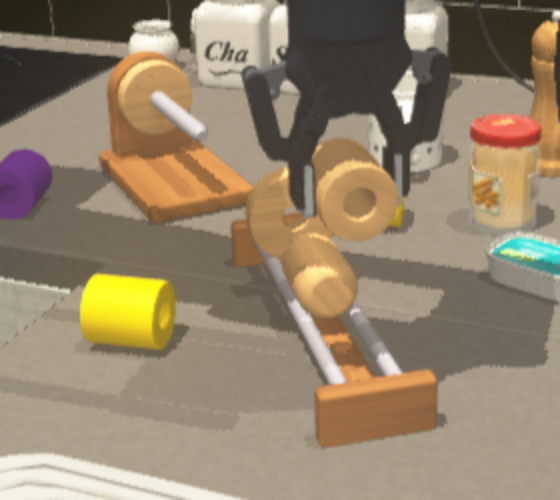

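The barrel is held level, with its bore at crop (362,202). I'll take it to the axle.

```bash
python3 - <<'E'
from h import *
plan([500.9,-43,290],93.4,7,.6)
E
```

```text
step mm 44.9 deg 1.7
0.444 -0.053 0.034 0 0 -0.028 0.6; 0.446 -0.041 0.034 0 0 -0.028 0.6; 0.447 -0.028 0.034 0 0 -0.028 0.6; 0.447 -0.015 0.034 0 0 -0.028 0.6; 0.448 -0.002 0.034 0 0 -0.028 0.6
0.447 0.011 0.034 0 0 -0.028 0.6; 0.447 0.024 0.034 0 0 -0.028 0.6
```

```bash
python3 -m jog '0.44 -0.053 0.03 0 0 -0.028 0.6; 0.45 -0.04 0.03 0 0 -0.028 0.6; 0.45 -0.03 0.03 0 0 -0.028 0.6; 0.45 -0.015 0.03 0 0 -0.028 0.6; 0.45 0 0.03 0 0 -0.028 0.6'
python3 -m jog '0.45 0.01 0.03 0 0 -0.028 0.6; 0.39 0.024 0.2 0 0 -0.028 0.6; 0 0 0.38 0 0 0 0.6; 0 0 0 0 0 0 0.6; 0 0 0 0 0 0 0.6'
python3 - <<'E'
from h import *
st=sense();print(st["tool_pos"],st["tcp_rot"])
s=snapshot("side");t=snapshot("top")
a=cv2.resize(s["img"][150:270,210:330],(400,400),interpolation=cv2.INTER_CUBIC);b=cv2.resize(t["img"][210:330,170:290],(400,400),interpolation=cv2.INTER_CUBIC)
cv2.imwrite("pics/g2.png",np.hstack([a,b])[:,:,::-1])
E
```

```text
time: 3.68
tool_pos: [497.3, -129.4, 293.8]
tcp_rot: [-179.9, -0.0, 90.2]
ft_force: [0.4, -0.4, -1.0]
finger_gap: 53.4
grip_force: 42.6
time: 4.3
tool_pos: [500.1, -47.1, 234.4]
tcp_rot: [-180.0, 0.0, 93.5]
ft_force: [0.3, -0.3, -0.0]
finger_gap: 53.0
grip_force: 42.8
[500.14355525 -47.14643027 234.41975705] [-1.79984357e+02  5.38227840e-03  9.35455688e+01]
```

View pics/g2.png

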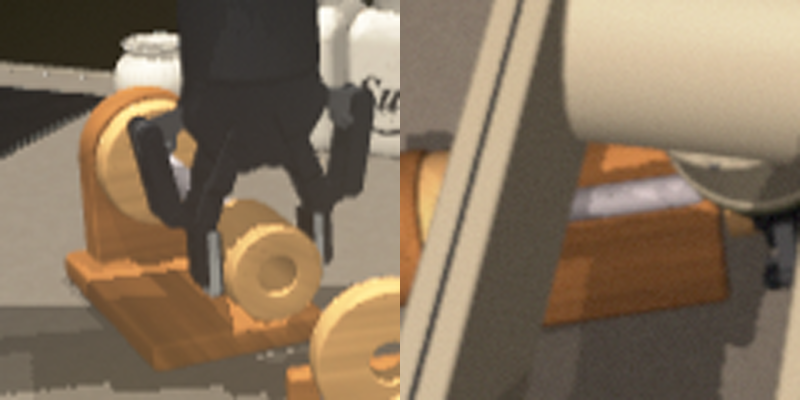

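The side view shows the barrel in front of the axle with its bore end at crop (278,272); the arm hides the axle in the top view. The tool is 8 mm low, so I'll raise it and start inserting.

```bash
python3 -m jog '0 0 -0.078 0 0 0 0.6; 0 0 0 0 0 0 0.6; 0.1 0 0 0 0 0 0.6; 0.1 0 0 0 0 0 0.6; 0.05 0 0 0 0 0 0.6'; python3 -m jog '0.05 0 0 0 0 0 0.6;0.05 0 0 0 0 0 0.6;0 0 0 0 0 0 0.6'
```

```text
time: 5.03
tool_pos: [498.6, -20.8, 241.6]
tcp_rot: [180.0, 0.0, 93.6]
ft_force: [2.0, -0.5, 0.7]
finger_gap: 53.2
grip_force: 42.9
time: 5.4
tool_pos: [498.1, -11.2, 241.6]
tcp_rot: [180.0, -0.0, 93.6]
ft_force: [3.1, 1.8, -0.3]
finger_gap: 53.5
grip_force: 42.9
```

```bash
python3 -m jog '0.1 0.005 0 0 0 0 0.6; 0.1 0 0 0 0 0 0.6; 0.1 0 0 0 0 0 0.6; 0 0 0 0 0 0 0.6'; python3 -m jog '0.1 0 0 0 0 0 0.6; 0.15 0 0 0 0 0 0.6; 0.15 0 0 0 0 0 0.6; 0 0 0 0 0 0 0.6'
```

```text
time: 5.9
tool_pos: [496.5, 19.3, 241.5]
tcp_rot: [180.0, -0.0, 93.7]
ft_force: [3.5, 2.6, -0.3]
finger_gap: 53.4
grip_force: 42.9
time: 6.4
tool_pos: [494.0, 59.7, 241.6]
tcp_rot: [180.0, -0.1, 93.7]
ft_force: [3.5, 2.6, 0.1]
finger_gap: 53.5
grip_force: 42.9
```

```bash
python3 -m jog '0.15 0.005 0 0 0 0 0.6; 0.12 0 0 0 0 0 0.6; 0 0 0 0 0 0 0.6'; python3 -m jog '0.04 0 0 0 0 0 0.6; 0 0 0 0 0 0 0.6'; python3 -m jog '0.03 0 0 0 0 0 0.6; 0 0 0 0 0 0 0.6'
```

```text
time: 6.78
tool_pos: [492.6, 86.2, 241.4]
tcp_rot: [-180.0, -0.0, 93.7]
ft_force: [1.2, 1.9, -0.5]
finger_gap: 53.4
grip_force: 42.9
time: 7.02
tool_pos: [492.6, 87.9, 241.3]
tcp_rot: [-180.0, 0.2, 93.6]
ft_force: [2.7, -8.4, -2.3]
finger_gap: 53.5
grip_force: 42.9
time: 7.28
tool_pos: [492.6, 88.8, 241.3]
tcp_rot: [-180.0, 0.4, 93.6]
ft_force: [3.3, -22.7, -0.2]
finger_gap: 53.1
grip_force: 42.9
```

```bash
python3 -m jog '-0.045 0 0 0 0 0 0.6; 0 0 0 0 0 0 0; 0 0 0 0 0 0 -1; 0 0 0 0 0 0 -1'; python3 -m jog '0 0 -0.3 0 0 0 -1; 0 0 -0.4 0 0 0 -1; 0 0 -0.3 0 0 0 -1; -0.5 0 0 0 0 0 -1; -0.6 0 0 0 0 0 -1'; python3 -m jog '-0.6 0 0 0 0 0 -1; -0.6 0 0 0 0 0 -1; -0.6 0 0 0 0 0 -1; 0 0 0 0 0 0 -1;0 0 0 0 0 0 -1'
python3 - <<'E'
from h import *
st=sense();print(st["tool_pos"],st["tcp_rot"])
s=snapshot("side");t=snapshot("top")
a=cv2.resize(s["img"][150:270,210:330],(400,400),interpolation=cv2.INTER_CUBIC);b=cv2.resize(t["img"][210:330,150:270],(400,400),interpolation=cv2.INTER_CUBIC)
cv2.imwrite("pics/g3.png",np.hstack([a,b])[:,:,::-1]);np.save("t3.npy",t["img"])
E
```

```text
time: 7.78
tool_pos: [492.4, 87.9, 241.3]
tcp_rot: [-180.0, -0.0, 93.6]
ft_force: [0.1, 0.4, -0.5]
finger_gap: 84.7
grip_force: 0.0
time: 8.4
tool_pos: [499.7, -22.2, 342.3]
tcp_rot: [179.9, -0.0, 93.8]
ft_force: [0.1, 0.0, -0.9]
finger_gap: 85.8
grip_force: 0.0
time: 9.02
tool_pos: [510.7, -201.6, 341.1]
tcp_rot: [-180.0, -0.1, 93.5]
ft_force: [-0.1, 0.4, 0.4]
finger_gap: 85.3
grip_force: 0.0
[ 510.69085472 -201.63809025  341.14499673] [-1.79962111e+02 -5.48684029e-02  9.35459849e+01]
```

View pics/g3.png

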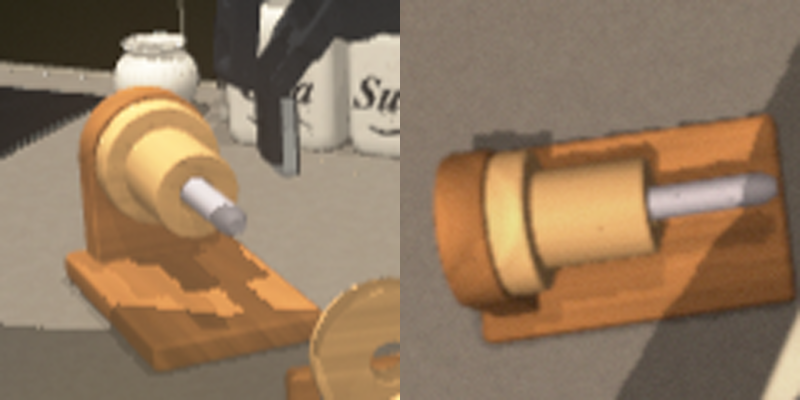

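The barrel is home on the axle, seated against the fixed disc, with about 68 mm of axle exposed and the tip at top pixel (263,266). Next is the disc, gripped across its faces.

```bash
python3 - <<'E'
from h import *
plan([518.7,-181.3,320],171.8,8,-1)
E
```

```text
step mm 3.7 deg 9.8
0.023 0.011 0.027 0 0 -0.163 -1; 0.021 0.015 0.027 0 0 -0.163 -1; 0.018 0.018 0.027 0 0 -0.163 -1; 0.015 0.021 0.027 0 0 -0.163 -1; 0.011 0.024 0.027 0 0 -0.163 -1
0.007 0.025 0.027 0 0 -0.163 -1; 0.003 0.026 0.027 0 0 -0.163 -1; -0.002 0.026 0.027 0 0 -0.163 -1
```

```bash
python3 -m jog '0.023 0.011 0.027 0 0 -0.163 -1; 0.021 0.015 0.027 0 0 -0.163 -1; 0.018 0.018 0.027 0 0 -0.163 -1; 0.015 0.021 0.027 0 0 -0.163 -1; 0.011 0.024 0.027 0 0 -0.163 -1'
python3 -m jog '0.007 0.025 0.027 0 0 -0.163 -1; 0.003 0.026 0.027 0 0 -0.163 -1; 0 0.026 0.027 0 0 -0.163 -1; 0 0 0 0 0 0 -1; 0 0 0 0 0 0 -1'
python3 - <<'E'
from h import *
st=sense();print(st["tool_pos"],st["tcp_rot"]);plan([518.7,-181.3,258],171.8,2,-1)
s=snapshot("side");cv2.imwrite("pics/g4.png",cv2.resize(s["img"][180:360,240:420,::-1],None,fx=3,fy=3,interpolation=cv2.INTER_CUBIC))
E
```

```text
time: 9.75
tool_pos: [515.9, -188.1, 328.0]
tcp_rot: [180.0, -0.0, 143.0]
ft_force: [0.2, -0.7, -0.8]
finger_gap: 85.6
grip_force: 0.0
time: 10.38
tool_pos: [518.5, -181.7, 320.1]
tcp_rot: [180.0, 0.0, 171.7]
ft_force: [0.3, -0.3, 0.2]
finger_gap: 85.5
grip_force: 0.0
[ 518.48944363 -181.722719    320.10761263] [1.79998306e+02 1.14430476e-02 1.71687355e+02]
step mm 31.1 deg 0.1
-0.001 0.002 0.311 0 0 -0.001 -1; -0.001 0.002 0.311 0 0 -0.001 -1
```

View pics/g4.png

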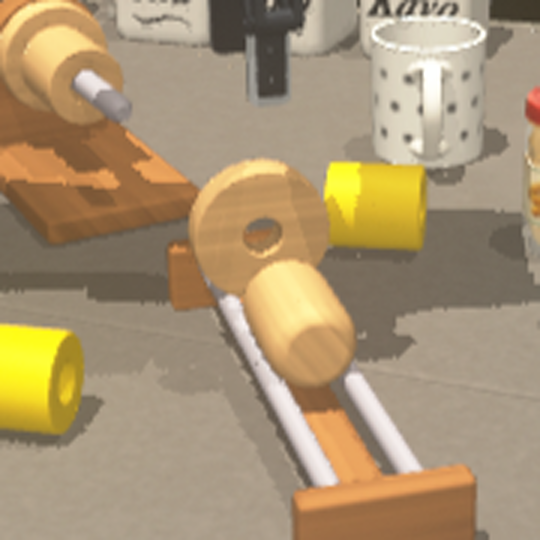

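The disc stands upright, with its bore at crop (262,235) and the fingers above it. I'll descend and grip.

```bash
python3 -m jog '0 0 0.31 0 0 0 -1; 0 0 0.31 0 0 0 -1; 0 0 0 0 0 0 -1; 0 0 0 0 0 0 0.2; 0 0 0 0 0 0 0.9' 40
python3 -m jog '0 0 0 0 0 0 0.9; 0 0 0 0 0 0 0.9; 0 0 0 0 0 0 0.9; 0 0 0 0 0 0 0.9' 40
python3 -m jog '0 0 -0.1 0 0 0 0.9; 0 0 -0.3 0 0 0 0.9; 0 0 -0.3 0 0 0 0.9;0 0 0 0 0 0 0.9;0 0 0 0 0 0 0.9'
python3 - <<'E'
from h import *
st=sense();print(st["tool_pos"],st["tcp_rot"])
plan([501.2,-47,st["tool_pos"][2]],183.4,4,.9)
s=snapshot("side");t=snapshot("top");a=cv2.resize(s["img"][130:330,240:440],(400,400),interpolation=cv2.INTER_CUBIC);b=cv2.resize(t["img"][190:310,310:430],(400,400),interpolation=cv2.INTER_CUBIC)
cv2.imwrite("pics/g5.png",np.hstack([a,b])[:,:,::-1])
E
```

```text
time: 11.05
tool_pos: [519.1, -182.9, 259.8]
tcp_rot: [-180.0, 0.2, 171.8]
ft_force: [-0.1, -0.5, 0.1]
finger_gap: 51.5
grip_force: 0.0
time: 11.55
tool_pos: [518.7, -182.7, 258.9]
tcp_rot: [-180.0, 0.1, 171.8]
ft_force: [-1.3, 0.8, 5.3]
finger_gap: 19.4
grip_force: 41.0
time: 12.18
tool_pos: [518.1, -182.4, 327.1]
tcp_rot: [180.0, -0.1, 171.8]
ft_force: [0.1, -0.0, -2.4]
finger_gap: 19.5
grip_force: 40.2
[ 518.09857334 -182.38057826  327.13494188] [ 1.79985300e+02 -5.01271625e-02  1.71829325e+02]
step mm 34.1 deg 2.9
0.090 0.329 0.000 0 0 -0.048 0.9; 0.073 0.333 0.000 0 0 -0.048 0.9; 0.056 0.336 0.000 0 0 -0.048 0.9; 0.039 0.339 0.000 0 0 -0.048 0.9
```

View pics/g5.png

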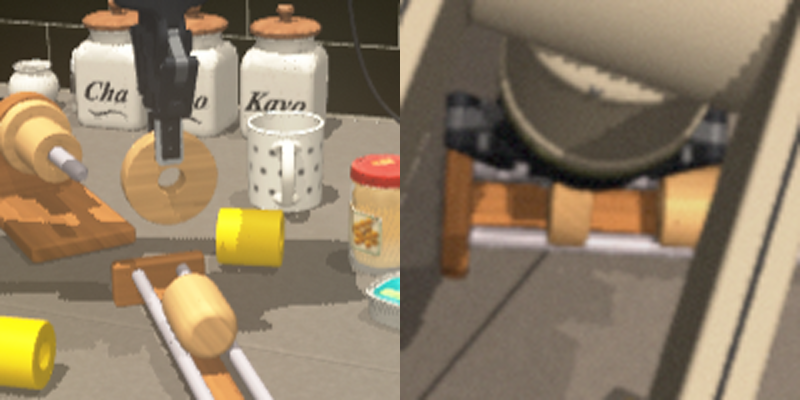

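The disc is held upright, with its bore at side pixel (326,220). I'll check that against its expected position.

```bash
python3 - <<'E'
from h import *
s=snapshot("side")
for k in(-10,0,10):
    print(k,proj(s,[518.1+.142*k,-182.4+.99*k,138.2]),proj(s,[523.1+.142*k,-183.1+.99*k,138.2]))
g=s["img"][205:235,310:342].astype(int)
h=cv2.cvtColor(s["img"],cv2.COLOR_RGB2HSV)
w=((h[...,0]>8)&(h[...,0]<28)&(h[...,1]>80)&(h[...,2]>100)).astype(np.uint8)
for c in blobs(w,(295,190,352,245),300):
    print(cv2.fitEllipse(cv2.convexHull(c)),cv2.boundingRect(c))
m=np.zeros_like(w);m[208:232,318:336]=1-w[208:232,318:336]
for c in blobs(m,(310,205,342,240),10):print("hole",cv2.boundingRect(c),cv2.moments(c)["m10"]/cv2.moments(c)["m00"])
E
```

```text
-10 [324.2835855  219.89251456] [327.31354798 219.5525282 ]
0 [322.84197361 217.89303929] [325.84527492 217.55846011]
10 [321.42704578 215.93057406] [324.40414933 215.60126111]
((323.6567687988281, 218.18496704101562), (47.94387435913086, 48.24348831176758), 10.252835273742676) (300, 196, 49, 47)
hole (319, 214, 11, 10) 323.58888888888885
hole (318, 208, 14, 6) 323.95286195286195
```

```bash
python3 - <<'E'
from h import *
plan([499.9,-37,274],183.5,4,.9)
E
```

```text
step mm 38.9 deg 2.9
0.096 0.353 0.131 0 0 -0.049 0.9; 0.078 0.358 0.131 0 0 -0.049 0.9; 0.060 0.361 0.131 0 0 -0.049 0.9; 0.041 0.364 0.131 0 0 -0.049 0.9
```

```bash
python3 -m jog '0.096 0.353 0.08 0 0 -0.049 0.9; 0.078 0.358 0.08 0 0 -0.049 0.9; 0.06 0.361 0.18 0 0 -0.049 0.9; 0.041 0.364 0.18 0 0 -0.049 0.9; 0 0 0 0 0 0 0.9'; python3 -m jog '0 0 0 0 0 0 0.9'
python3 - <<'E'
from h import *
plan([499.9,-37,274],183.5,1,.9)
s=snapshot("side");a=cv2.resize(s["img"][130:280,200:400],(800,600),interpolation=cv2.INTER_CUBIC)
cv2.imwrite("pics/g6.png",a[:,:,::-1])
E
```

```text
time: 12.95
tool_pos: [498.7, -35.0, 273.0]
tcp_rot: [179.9, -0.3, -176.2]
ft_force: [-0.5, -0.5, -0.1]
finger_gap: 19.2
grip_force: 40.2
time: 13.08
tool_pos: [500.3, -37.4, 275.6]
tcp_rot: [-180.0, -0.0, -176.4]
ft_force: [-0.6, -0.4, -1.1]
finger_gap: 19.5
grip_force: 40.2
step mm 1.7 deg -0.1
0.003 0.004 0.016 0 0 0.002 0.9
```

View pics/g6.png

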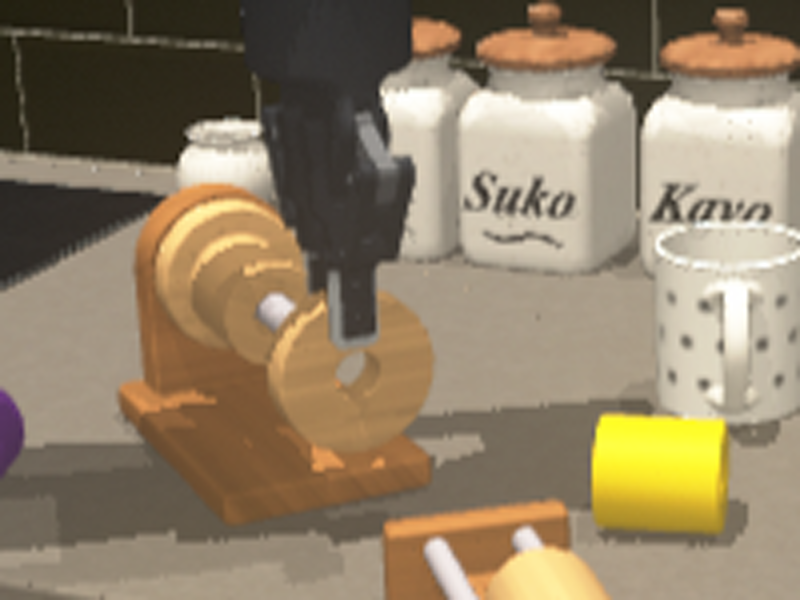

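The bore (358,368) is in line with the axle tip seen through it at (352,370). I'll insert the disc.

```bash
python3 -m jog '0 0.1 0.014 0 0 0 0.9; 0 0.1 0 0 0 0 0.9; 0 0.07 0 0 0 0 0.9; 0 0 0 0 0 0 0.9'; python3 -m jog '0 0.07 0 0 0 0 0.9; 0 0.07 0 0 0 0 0.9; 0 0 0 0 0 0 0.9'
```

```text
time: 13.62
tool_pos: [498.6, -9.7, 274.6]
tcp_rot: [-180.0, 0.0, -176.4]
ft_force: [0.0, 0.7, -1.0]
finger_gap: 19.1
grip_force: 40.2
time: 14.0
tool_pos: [497.7, 4.2, 274.5]
tcp_rot: [180.0, -0.0, -176.4]
ft_force: [0.3, 0.2, -1.0]
finger_gap: 19.3
grip_force: 40.2
```

```bash
python3 -m jog '0 0.1 0 0 0 0 0.9; 0 0.1 0 0 0 0 0.9; 0 0.02 0 0 0 0 0.9; 0 0 0 0 0 0 0.9'; python3 -m jog '0 0 0 0 0 0 0.35; 0 0 0 0 0 0 0.3; 0 0 0 0 0 0 0.3'
```

```text
time: 14.5
tool_pos: [496.4, 25.9, 274.5]
tcp_rot: [-180.0, 0.0, -176.4]
ft_force: [-0.5, -0.3, -0.0]
finger_gap: 19.2
grip_force: 40.2
time: 14.88
tool_pos: [496.5, 25.5, 274.6]
tcp_rot: [-180.0, 0.0, -176.4]
ft_force: [0.2, -0.1, -0.5]
finger_gap: 29.7
grip_force: 0.0
```

```bash
python3 -m jog '0 0 -0.3 0 0 0 0.3; 0 0 -0.4 0 0 0 0.3; 0 0 0 0 0 0 -1'; python3 - <<'E'
from h import *
t=snapshot("top");s=snapshot("side")
for im in(s,):
    h=cv2.cvtColor(im["img"],cv2.COLOR_RGB2HSV)
    w=((h[...,0]>8)&(h[...,0]<28)&(h[...,1]>80)&(h[...,2]>100)).astype(np.uint8)
cv2.imwrite("pics/g7s.png",s["img"][:,:,::-1])
plan([506,-269.5,290],81.8,10,-1)
E
```

```text
time: 15.25
tool_pos: [497.7, 25.5, 348.6]
tcp_rot: [-180.0, 0.4, -176.4]
ft_force: [0.4, 0.9, 0.0]
finger_gap: 47.0
grip_force: 0.0
step mm 30.0 deg -10.2
0.009 -0.295 0.055 0 0 0.170 -1; -0.043 -0.292 0.055 0 0 0.170 -1; -0.094 -0.280 0.055 0 0 0.170 -1; -0.142 -0.259 0.055 0 0 0.170 -1; -0.186 -0.230 0.055 0 0 0.170 -1
-0.223 -0.193 0.055 0 0 0.170 -1; -0.254 -0.151 0.055 0 0 0.170 -1; -0.277 -0.103 0.055 0 0 0.170 -1; -0.290 -0.053 0.055 0 0 0.170 -1; -0.295 -0.001 0.055 0 0 0.170 -1
```

```bash
python3 -m jog '0.009 -0.295 0 0 0 0.17 -1; -0.043 -0.292 0 0 0 0.17 -1; -0.094 -0.28 0.05 0 0 0.17 -1; -0.142 -0.26 0.05 0 0 0.17 -1; -0.186 -0.23 0.05 0 0 0.17 -1'
python3 -m jog '-0.223 -0.193 0.05 0 0 0.17 -1; -0.254 -0.151 0.05 0 0 0.17 -1; -0.277 -0.103 0.1 0 0 0.17 -1; -0.29 -0.053 0.1 0 0 0.17 -1; -0.295 0 0.1 0 0 0.17 -1'; python3 -m jog '0 0 0 0 0 0 -1;0 0 0 0 0 0 -1'
python3 - <<'E'
from h import *
print(sense()["tcp_rot"]);plan([506,-269.5,207],81.8,3,-1)
# disc on axle, side view: where does it sit?
s=snapshot("side");cv2.imwrite("pics/g8s.png",s["img"][:,:,::-1])
h=cv2.cvtColor(s["img"],cv2.COLOR_RGB2HSV)
w=((h[...,0]>8)&(h[...,0]<28)&(h[...,1]>80)&(h[...,2]>100)&(s["img"][...,1]>125)).astype(np.uint8)
for c in blobs(w,(225,160,330,250),150):print(cv2.boundingRect(c),cv2.contourArea(c))
root=np.array([490.6,119.5,85]);a=np.array([.061,-.998,0])
for k in(70,92,128):print(k,proj(s,root+k*a-[0,0,2 if k<128 else 0]))
E
```

```text
time: 15.98
tool_pos: [500.3, -122.8, 327.6]
tcp_rot: [-179.9, -0.1, 132.2]
ft_force: [0.5, 0.2, 0.2]
finger_gap: 85.1
grip_force: 0.0
time: 16.6
tool_pos: [504.6, -270.2, 287.3]
tcp_rot: [-179.9, -0.1, 81.2]
ft_force: [0.2, -0.6, -0.6]
finger_gap: 85.5
grip_force: 0.0
time: 16.85
tool_pos: [504.9, -269.0, 288.5]
tcp_rot: [-179.9, -0.1, 81.7]
ft_force: [-0.2, 0.6, -0.0]
finger_gap: 85.3
grip_force: 0.0
[-1.79896552e+02 -7.04742787e-02  8.17049078e+01]
step mm 27.2 deg 0.0
-0.001 0.004 0.272 0 0 -0.001 -1; -0.001 0.004 0.272 0 0 -0.001 -1; -0.001 0.004 0.272 0 0 -0.001 -1
(229, 224, 73, 26) 544.5
(234, 176, 64, 62) 1645.0
70 [269.87553009 210.25219936]
92 [273.79891732 213.44008725]
128 [280.43637062 217.89541266]
```

The disc hangs on the axle at about 92 mm: its blob reaches x=298, as predicted. I'll grip the cap.

```bash
python3 -m jog '0 0.01 0.27 0 0 0 -1; 0 0 0.27 0 0 0 -1; 0 0 0.27 0 0 0 -1; 0 0 0 0 0 0 0.3; 0 0 0 0 0 0 0.6' 40
python3 -m jog '0 0 0 0 0 0 0.8; 0 0 0 0 0 0 0.8; 0 0 0 0 0 0 0.8' 40
python3 -m jog '0 0 -0.2 0 0 0 0.8; 0 0 -0.4 0 0 0 0.8; 0 0 -0.4 0 0 0 0.8;0 0 0 0 0 0 0.8;0 0 0 0 0 0 0.8'
python3 - <<'E'
from h import *
plan([501,-59,290],93.6,6,.8)
s=snapshot("side");cv2.imwrite("pics/g9s.png",s["img"][:,:,::-1])
E
```

```text
time: 17.52
tool_pos: [507.0, -269.4, 209.8]
tcp_rot: [179.9, 0.0, 81.7]
ft_force: [17.0, -0.4, 5.0]
finger_gap: 51.7
grip_force: 10.0
time: 17.9
tool_pos: [507.7, -270.2, 211.1]
tcp_rot: [179.7, 0.1, 81.6]
ft_force: [5.0, 1.3, 7.1]
finger_gap: 47.8
grip_force: 41.8
time: 18.52
tool_pos: [505.9, -269.6, 308.7]
tcp_rot: [-180.0, 0.0, 81.6]
ft_force: [-0.2, -0.4, -0.4]
finger_gap: 47.1
grip_force: 41.5
step mm 35.2 deg 2.0
0.346 -0.060 0.031 0 0 -0.033 0.8; 0.348 -0.047 0.031 0 0 -0.033 0.8; 0.349 -0.035 0.031 0 0 -0.033 0.8; 0.350 -0.023 0.031 0 0 -0.033 0.8; 0.351 -0.011 0.031 0 0 -0.033 0.8
0.351 0.002 0.031 0 0 -0.033 0.8
```

```bash
python3 -m jog '0.346 -0.06 0.03 0 0 -0.033 0.8; 0.348 -0.047 0.03 0 0 -0.033 0.8; 0.349 -0.035 0.03 0 0 -0.033 0.8; 0.35 -0.023 0.03 0 0 -0.033 0.8; 0.351 -0.011 0.13 0 0 -0.033 0.8'
python3 -m jog '0.351 0.002 0.2 0 0 -0.033 0.8; 0 0 0.18 0 0 0 0.8; 0 0 0 0 0 0 0.8; 0 0 0 0 0 0 0.8'
python3 - <<'E'
from h import *
plan([501.3,-58,244],93.6,1,.8)
s=snapshot("side");a=cv2.resize(s["img"][150:270,210:370],(800,600),interpolation=cv2.INTER_CUBIC)
cv2.imwrite("pics/g10.png",a[:,:,::-1])
E
```

```text
time: 19.2
tool_pos: [501.8, -93.1, 282.5]
tcp_rot: [-179.9, -0.0, 91.5]
ft_force: [-0.2, 0.3, -0.7]
finger_gap: 47.4
grip_force: 41.5
time: 19.7
tool_pos: [501.6, -60.0, 245.6]
tcp_rot: [-180.0, 0.0, 93.4]
ft_force: [0.5, -0.2, 0.1]
finger_gap: 47.6
grip_force: 41.5
step mm 2.5 deg 0.2
0.020 -0.002 0.016 0 0 -0.003 0.8
```

```bash
python3 -m jog '0.1 0 0.016 0 0 -0.003 0.8; 0.1 0 0 0 0 0 0.8; 0.05 0 0 0 0 0 0.8; 0 0 0 0 0 0 0.8'; python3 -m jog '0.05 0 0 0 0 0 0.8; 0.05 0 0 0 0 0 0.8; 0 0 0 0 0 0 0.8'
```

```text
time: 20.25
tool_pos: [500.0, -33.6, 244.0]
tcp_rot: [180.0, 0.0, 93.7]
ft_force: [-0.3, 0.0, -0.8]
finger_gap: 47.2
grip_force: 41.5
time: 20.62
tool_pos: [499.6, -23.8, 244.1]
tcp_rot: [180.0, -0.0, 93.7]
ft_force: [1.7, 0.8, -0.3]
finger_gap: 47.5
grip_force: 41.5
```

```bash
python3 -m jog '0.05 0.003 0 0 0 0 0.8; 0.05 0 0 0 0 0 0.8; 0 0 0 0 0 0 0.8'; python3 -m jog '0.05 0 0 0 0 0 0.8; 0.04 0 0 0 0 0 0.8; 0 0 0 0 0 0 0.8'
python3 - <<'E'
from h import *
s=snapshot("side");cv2.imwrite("pics/g11.png",s["img"][:,:,::-1])
print(sense()["tool_pos"])
E
```

```text
time: 21.0
tool_pos: [499.1, -13.7, 244.0]
tcp_rot: [180.0, -0.0, 93.7]
ft_force: [1.1, 1.9, -0.1]
finger_gap: 47.2
grip_force: 41.5
time: 21.38
tool_pos: [498.5, -4.8, 244.0]
tcp_rot: [180.0, -0.0, 93.7]
ft_force: [1.8, 2.2, -0.9]
finger_gap: 47.2
grip_force: 41.5
[498.52359569  -4.85646241 243.9672485 ]
```

```bash
python3 -m jog '0 0 0 0 0 0 0.05; 0 0 0 0 0 0 -0.3; 0 0 0 0 0 0 -1; 0 0 0 0 0 0 -1; 0 0 0 0 0 0 -1'; python3 -m jog '0 0 -0.2 0 0 0 -1; 0 0 -0.4 0 0 0 -1; -0.4 0 -0.2 0 0 0 -1; -0.6 0 0 0 0 0 0; -0.2 0 0 0 0 0 1'; python3 -m jog '0 0 0 0 0 0 1;0 0 0 0 0 0 1'
python3 - <<'E'
from h import *
s=snapshot("side");t=snapshot("top")
a=cv2.resize(s["img"][150:270,210:330],(400,400),interpolation=cv2.INTER_CUBIC);b=cv2.resize(t["img"][210:330,150:270],(400,400),interpolation=cv2.INTER_CUBIC)
cv2.imwrite("pics/g12.png",np.hstack([a,b])[:,:,::-1])
h=cv2.cvtColor(t["img"],cv2.COLOR_RGB2HSV)
w=((h[...,0]>8)&(h[...,0]<28)&(h[...,1]>80)&(h[...,2]>100)&(t["img"][...,1]>125)).astype(np.uint8)
for c in blobs(w,(150,235,290,310),100):print(cv2.boundingRect(c),cv2.contourArea(c))
root=np.array([490.6,119.2,85]);ax=np.array([.061,-.998,0])
for nm,k,z in(("bar out",60,108),("disc out",91,122),("mouth",91,107),("cap end",155,90),("home end",144,90)):print(nm,proj(t,root+k*ax+[0,0,z-85]))
E
```

```text
time: 22.05
tool_pos: [498.4, -5.3, 243.8]
tcp_rot: [-180.0, 0.0, 93.6]
ft_force: [0.4, -0.9, 0.4]
finger_gap: 85.2
grip_force: 0.0
time: 22.68
tool_pos: [506.1, -127.6, 324.4]
tcp_rot: [180.0, 0.1, 93.5]
ft_force: [0.1, 0.9, 0.2]
finger_gap: 51.4
grip_force: 0.0
time: 22.92
tool_pos: [505.9, -124.1, 323.4]
tcp_rot: [-180.0, -0.1, 93.7]
ft_force: [-0.2, 1.0, -0.3]
finger_gap: 12.3
grip_force: 0.0
(189, 260, 35, 28) 751.0
(175, 257, 16, 39) 370.0
(264, 253, 16, 17) 175.5
bar out [224.61180908 268.29490743]
disc out [240.88377121 264.58938942]
mouth [242.20119607 265.90301239]
cap end [279.03103613 262.3301374 ]
home end [272.95676465 263.19063474]
```

The cap's end is at top pixel x≈280, which puts its mouth about 91 mm out: hanging 11 mm short of home. Next I'll lower the shut fingers beyond it and push.

```bash
python3 -m jog '0.22 0 0.2 0 0 0 1; 0.22 0 0.3 0 0 0 1; 0 0 0.28 0 0 0 1; 0 0 0 0 0 0 1; 0 0 0 0 0 0 1'
python3 - <<'E'
from h import *
plan([502.3,-72,245],93.7,1,1)
E
```

```text
time: 23.65
tool_pos: [503.7, -80.8, 247.0]
tcp_rot: [179.9, 0.0, 93.7]
ft_force: [0.5, -0.3, -0.2]
finger_gap: -0.0
grip_force: 0.0
step mm 9.1 deg 0.0
0.088 -0.009 0.020 0 0 -0.000 1
```

```bash
python3 -m jog '0.09 -0.006 0.02 0 0 0 1; 0.1 0 0 0 0 0 1; 0.1 0 0 0 0 0 1; 0 0 0 0 0 0 1'; for i in 1; do :; done; python3 -m jog '0.05 0 0 0 0 0 1; 0.05 0 0 0 0 0 1; 0 0 0 0 0 0 1'
```

```text
time: 24.15
tool_pos: [500.8, -51.3, 244.1]
tcp_rot: [180.0, -0.0, 93.7]
ft_force: [-0.9, -0.1, 0.1]
finger_gap: 0.1
grip_force: 0.0
time: 24.52
tool_pos: [500.2, -41.9, 243.8]
tcp_rot: [-180.0, -0.0, 93.7]
ft_force: [-0.3, 0.3, -0.2]
finger_gap: -0.3
grip_force: 0.0
```

```bash
python3 -m jog '0.05 0 0 0 0 0 1; 0.03 0 0 0 0 0 1; 0 0 0 0 0 0 1'; python3 -m jog '0.04 0 0 0 0 0 1; 0 0 0 0 0 0 1'; python3 -m jog '0.03 0 0 0 0 0 1; 0 0 0 0 0 0 1'
```

```text
time: 24.9
tool_pos: [499.7, -34.1, 243.9]
tcp_rot: [-180.0, 0.0, 93.7]
ft_force: [-0.2, -2.0, 1.1]
finger_gap: -0.1
grip_force: 0.8
time: 25.15
tool_pos: [499.3, -32.5, 244.3]
tcp_rot: [-179.9, 0.3, 93.6]
ft_force: [-3.9, -20.0, 4.1]
finger_gap: 0.1
grip_force: 9.4
time: 25.4
tool_pos: [499.1, -31.6, 244.6]
tcp_rot: [-179.9, 0.6, 93.6]
ft_force: [-7.2, -32.7, 5.5]
finger_gap: 0.3
grip_force: 16.3
```

Firm stop. I'll back off and look.

```bash
python3 -m jog '-0.15 0 0 0 0 0 1; -0.4 0 0 0 0 0 1; -0.4 0 -0.2 0 0 0 1; -0.6 0 -0.3 0 0 0 1; -0.6 0 -0.3 0 0 0 1'; python3 -m jog '-0.6 0 0 0 0 0 1; 0 0 0 0 0 0 1;0 0 0 0 0 0 1'
python3 - <<'E'
from h import *
s=snapshot("side");t=snapshot("top")
a=cv2.resize(s["img"][150:270,210:330],(400,600),interpolation=cv2.INTER_CUBIC);b=cv2.resize(t["img"][220:310,160:290],(400,600)[::1],interpolation=cv2.INTER_CUBIC)
a=cv2.resize(s["img"][160:250,220:320],(400,360),interpolation=cv2.INTER_CUBIC);b=cv2.resize(t["img"][225:315,165:285],(400,300),interpolation=cv2.INTER_CUBIC);b=np.vstack([b,np.zeros((60,400,3),np.uint8)])
cv2.imwrite("pics/g13.png",np.hstack([a,b])[:,:,::-1])
h=cv2.cvtColor(t["img"],cv2.COLOR_RGB2HSV)
w=((h[...,0]>8)&(h[...,0]<28)&(h[...,1]>80)&(h[...,2]>100)&(t["img"][...,1]>125)).astype(np.uint8)
for c in blobs(w,(150,235,290,310),100):print(cv2.boundingRect(c),cv2.contourArea(c))
E
```

```text
time: 26.02
tool_pos: [512.4, -234.8, 320.4]
tcp_rot: [180.0, -0.1, 93.7]
ft_force: [2.3, -0.3, -0.0]
finger_gap: -0.2
grip_force: 0.0
time: 26.4
tool_pos: [516.1, -293.3, 319.1]
tcp_rot: [-180.0, -0.1, 93.6]
ft_force: [-0.3, 0.0, -1.3]
finger_gap: 0.0
grip_force: 0.0
(160, 268, 12, 19) 111.0
(175, 257, 16, 40) 387.0
(189, 251, 83, 39) 1972.0
```

View pics/g13.png

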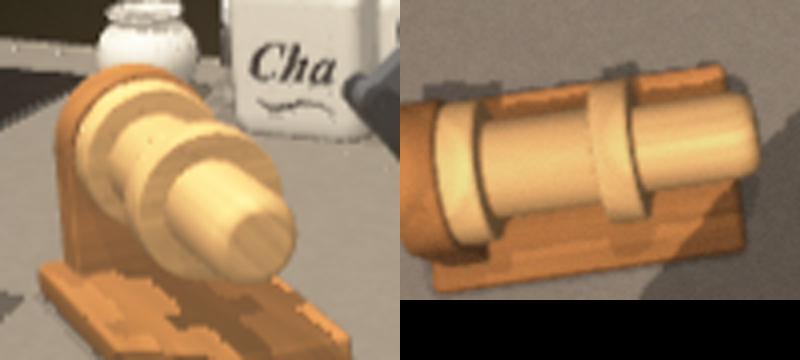

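The barrel, disc and cap sit tight with no gaps. The cap's end is at top pixel 272, against a predicted home of 273.

```bash
python3 -c "
from bench import *
print(hand_in())"
```

```text
the job is handed in; nothing more can be done
None
```

The dough roller is assembled and handed in: barrel, disc and cap sit tight against the fixed disc with no visible gaps; the mug, jar and tin were never touched, and it took about 26 s of the 72 s allowed.

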